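# Fill the empty capacitor seats and hold the board over the inspection camera

### The job

Two of the four black seats on the power board in the cradle are empty: put a spare large film capacitor from the foam pad into each empty seat, all the way down, and leave the smaller capacitors and the tools on the bench where they are. Then lift the filled board out of the cradle and hold it, top side up and level, centred over the upward-looking inspection camera, its underside about 100 mm above the ring light and its long side parallel to the long side of the camera's base (either way round), so that the camera can check the leads. Finish while holding it still in the air there, with all four capacitors still in their seats.

Things in the scene. Friction and masses are not known exactly. Their poses are not given: they have to be found in the camera images.
- board: Loose green power board, 156 (x, long side) x 90 (y) x 2.4 mm, about 220 g. Origin: centre of its underside, z up. In the middle of its top an aluminium heatsink, 44 (x) x 34 (y) x 42 mm high: the firm grip, across the 34 mm, with 28 mm of board bearing only chips under 2.5 mm on both sides. Four black capacitor seats near its ends, two of them empty; which two differs.
- heatsink_top (a point): Centre of the heatsink's top face, 44.4 mm above the board's underside; axes as the board's. A grip of about 40 N across the heatsink carries the filled board (about 360 g) safely; much harder grips make it tremble.
- cradle: Aluminium board cradle fixed to the bench, 188 (x) x 104 (y) x 29 mm high. Origin: centre of its underside. Two end ledges carry the board, underside 24 mm above the bench, board axes along the cradle's; lips and corner stops 5 mm above the ledges surround it with about 1.5 mm of play. The board lifts straight up.
- camera: Upward-looking inspection camera fixed to the bench: dark steel base 120 (x, the long side, also that of its picture) x 90 (y) x 10 mm, on it a grey camera body, a lens and on top a white-faced black ring light of 76 mm diameter; 70 mm high overall. Origin: centre of the underside of the base, z up.
- ring_light (a point): Centre of the flat top of the ring light, 70 mm above the bench, where the lens looks straight up.
- foam: Black firm anti-static foam pad fixed to the bench, 150 x 150 x 15 mm, origin at the centre of its underside. The spare capacitors and two smaller capacitors stand on its top face, in four places about 68 mm apart; which stands where differs from run to run.
- seat0 (a point): Seat 0: centre of its floor on the board's top face, at board x = -60, y = -22 mm; axes as the board's. A black plastic frame 7 mm high, inside 25 (board x) x 35 mm (board y), its upper 3 mm flared outward by 3 mm as a lead-in. It takes a large capacitor with its 30 mm side along board y, either way round, 2.5 mm of play on every side; fully down, its underside is on the floor.
- seat1 (a point): Seat 1: centre of its floor on the board's top face, at board x = -60, y = 22 mm; axes as the board's. A black plastic frame 7 mm high, inside 25 (board x) x 35 mm (board y), its upper 3 mm flared outward by 3 mm as a lead-in. It takes a large capacitor with its 30 mm side along board y, either way round, 2.5 mm of play on every side; fully down, its underside is on the floor.
- seat2 (a point): Seat 2: centre of its floor on the board's top face, at board x = 60, y = -22 mm; axes as the board's. A black plastic frame 7 mm high, inside 25 (board x) x 35 mm (board y), its upper 3 mm flared outward by 3 mm as a lead-in. It takes a large capacitor with its 30 mm side along board y, either way round, 2.5 mm of play on every side; fully down, its underside is on the floor.
- seat3 (a point): Seat 3: centre of its floor on the board's top face, at board x = 60, y = 22 mm; axes as the board's. A black plastic frame 7 mm high, inside 25 (board x) x 35 mm (board y), its upper 3 mm flared outward by 3 mm as a lead-in. It takes a large capacitor with its 30 mm side along board y, either way round, 2.5 mm of play on every side; fully down, its underside is on the floor.
- cap0: Large grey box film capacitor, 20 (x) x 30 (y) x 38 mm high, about 34 g; no polarity, a half turn makes no difference. Origin: centre of the underside of its box, z up. The thin leads under it need no care: they catch on nothing. At the start it is already in one of the board's seats.
- cap1: Large grey box film capacitor, 20 (x) x 30 (y) x 38 mm high, about 34 g; no polarity, a half turn makes no difference. Origin: centre of the underside of its box, z up. The thin leads under it need no care: they catch on nothing. At the start it is already in one of the board's seats.
- cap2: Large grey box film capacitor, 20 (x) x 30 (y) x 38 mm high, about 34 g; no polarity, a half turn makes no difference. Origin: centre of the underside of its box, z up. The thin leads under it need no care: they catch on nothing. At the start it is a spare and stands on the foam pad, its x within about 45 degrees of world x.
- cap3: Large grey box film capacitor, 20 (x) x 30 (y) x 38 mm high, about 34 g; no polarity, a half turn makes no difference. Origin: centre of the underside of its box, z up. The thin leads under it need no care: they catch on nothing. At the start it is a spare and stands on the foam pad, its x within about 45 degrees of world x.
- small0: Smaller grey box film capacitor, 12 mm (its x) by 26 mm (its y) by 24 mm high, another value that is not for this board: stands on the foam pad among the spares and stays there. Origin: centre of the underside of its box.
- small1: Smaller grey box film capacitor, 12 mm (its x) by 26 mm (its y) by 24 mm high, another value that is not for this board: stands on the foam pad among the spares and stays there. Origin: centre of the underside of its box.
- spool: Solder spool standing on its flange, 60 mm in diameter, 41 mm high; origin at the centre of its underside. Leave it alone.
- pump: Desoldering pump lying along its x, 220 mm long, 20 mm thick; origin under its middle. Leave it alone.
- syringe: Flux syringe lying along its x, 115 mm long, 16 mm thick; origin under its middle. Leave it alone.
- pliers: Long-nose pliers lying flat along x, 145 mm long, 12 mm high; origin under the pivot. Leave them alone.
- driver: Screwdriver lying along its x, 170 mm long; origin at its underside. Leave it alone.
Not all that is in view belongs to the job. What is shaped like the cap2 but blue is not meant. Leave any purple look-alike of the board alone.

How it is judged:
By the outcome, as a careful person would: the job done as asked, in the order asked, and still so for the second after the job is handed in, while the arm keeps its last pose, push and grip.
It also fails if it takes over 72 s, if anything falls off the work surface, if the arm or the gripper's body presses on something with over 40 N, if the wrist force passes 120 N, or if a joint passes its speed limit or range.

### The arm

A 7-joint arm with a two-finger parallel gripper is mounted at the origin on the work surface. World frame = base frame: x ahead of the robot, y to its left, z up, the work surface at z = 0. Lengths are in m, angles in rad, forces in N, time in s.
With the tool pointing down it reaches from about 0.425 to 0.925 m from the base axis. Payload 6.8 kg.
Tool frame: the origin (TCP) lies between the finger pads; the fingertips stand 22 mm ahead of it and the grasp point (between the pads) lies 3 mm ahead of it; z points along the fingers, y is the direction in which the jaws open and shut (so a half turn about z gives the same grasp; the last joint's range is limited). The gripper opens to 85 mm and grips with 20 to 120 N. Pads are 22 mm wide; open, the fingers measure 114 mm over their backs; the gripper's body (76 mm by 85 mm) begins 54 mm behind the grasp point. The pads swing forward as they close: fully open they stand 13 mm farther back than shut.
Start: joints at [1.032, 0.477, 0.022, 1.555, -0.011, 1.109, -0.083], TCP at [0.282, -0.613, 0.253] pointing down, gripper open.
Joint ranges: [-2.96, 2.96], [-0.34, 2.1], [-1.41, 1.46], [0.24, 2.44], [-1.37, 4.51], [0.17, 1.92], [-2.96, 2.96]. Speed limits (rad/s): [2.39, 2.39, 3.14, 3.14, 3.14, 3.14, 3.14].

### API

Orientations are given as a unit quaternion [w, x, y, z].
In Python, from station import bot gives the robot as it stands. The module is installed in compiled form; this text tells all that it offers.
- The arm moves only by the tool drive_tool, never from a script. Its argument "series" is one flat list of numbers, 7 for each row, row after row: the opening, from -1 (shut) to 1 (fully open), then the shift along the tool's x, y, z in mm, then the turn, a rotation vector about the tool's x, y, z in rad. In form: [jaw, x, y, z, wx, wy, wz, jaw, x, y, z, wx, wy, wz, ...]. A call has 1 to 12 rows; each row shifts and turns the commanded pose from where the row before left it, along the tool's axes as they then stand; what a row does not reach is not made up. A row lasts 1/8 s, in which the tool goes at most 62.5 mm and 10.7 degrees, less where a joint would pass 70% of its speed; a pose out of reach is approached as far as the arm can. A call with a gripper value outside its range is refused whole. The fingers move at their own pace and stop on an object; "force" is the grip in N (left out, the last holds). Time passes only in rows, so rows that do not move let the fingers close. It gives the time, the measured TCP pose, the force and the opening at its end, in the units of the state.
- bot.get_obs(): the state, without advancing time (a new reading comes with each control period).
- bot.read_camera(name): name is "scene" or "top" or "wrist"; returns a dict with "pixels" (384x512x3 uint8, blue, green, red), "camera_matrix" (3x3 intrinsics, pixels), "rvec" (rotation vector, rad) and "tvec" (3), from world to camera coordinates, as OpenCV has them. Camera axes: x right, y down, z forward; pixel columns grow to the right and rows downward; lengths in m; the calibration is good to about 2 mm. A picture is of the moment at which its call begins. There is no depth.
- bot.hand_in(): hands the job in, once; it reports no verdict.
The state is a dict: "t": time; "q": joint angles; "joint_vel": joint speeds; "joint_torque": joint torques, N m; "eef_pos": TCP position; "tool_rot": TCP orientation; "contact_force": force on the tool from outside, world axes, zero at the start; "torque": the same for the moment, N m; "gripper_width": opening from 0.0 (shut) to 1.0 (fully open).
Only numpy, scipy, OpenCV 4.12 (cv2) and the standard library are available. Lean on these libraries where they do the work, as an engineer would, in place of code of your own. Each camera call takes 0.05 s, during which the arm holds its last target. There are 200 camera calls.

## Working session

There is one attempt and no reset: what is moved stays moved. The work goes in short steps, Python scripts to look and compute and a tool call to move; the robot and the scene stay as the last step left them, time stands still between calls to the robot, and variables do not carry over. Pictures are saved under pics/ and viewed, about 8 in all and at most 12, crops included, and the job is handed in when it is done.

Besides the shell and the picture viewer there is one more tool, called after ">>>" as name(argument=value, ...) on one line, values as JSON. drive_tool: Moves the arm, as the interface text tells. Its arguments: {"type":"object","properties":{"series":{"type":"array"},"force":{"type":"number"}},"required":["series"]}

```bash
mkdir -p pics; cat > h.py <<'E'
import numpy as np,cv2
from station import bot
from scipy.spatial.transform import Rotation as R
def cam(n):
    d=bot.read_camera(n);K=np.array(d["camera_matrix"]);Rm=cv2.Rodrigues(np.array(d["rvec"],float))[0];t=np.array(d["tvec"],float).ravel()
    return np.array(d["pixels"]),K,Rm,t
def ray(c,uv,z):
    _,K,Rm,t=c;o=-Rm.T@t;v=Rm.T@np.linalg.inv(K)@np.array([uv[0],uv[1],1.]);return o+v*(z-o[2])/v[2]
def proj(c,p):
    _,K,Rm,t=c;q=K@(Rm@np.array(p,float)+t);return q[:2]/q[2]
def tcp():
    s=bot.get_obs();w=np.array(s["tool_rot"]);return np.array(s["eef_pos"]),R.from_quat(w[[1,2,3,0]]),s
E
python3 - <<'E'
from h import *
for n in("scene","top","wrist"):
    c=cam(n);cv2.imwrite(f"pics/{n}0.png",cv2.resize(c[0],None,fx=1.5,fy=1.5));print(n,-c[2].T@c[3],c[2][2],c[1][0,0])
p,r,s=tcp();print(p,r.as_matrix(),s)
E
```

```text
scene [ 1.24302571 -0.28785353  0.62153736] [-0.75770713  0.30492819 -0.57697375] 384.5664451351762
top [4.27481359e-01 1.22956688e-03 1.31855244e+00] [ 0.06601166  0.02258478 -0.99756323] 403.9954945299945
wrist [ 0.34070988 -0.58654822  0.3726532 ] [-0.23722679 -0.107061   -0.96553684] 330.5113558885295
[ 0.28168642 -0.61295631  0.25255008] [[ 9.08629857e-01  4.17601837e-01 -6.98821240e-04]
 [ 4.17602404e-01 -9.08629035e-01  1.22850704e-03]
 [-1.21942474e-04 -1.40808760e-03 -9.99999001e-01]] {'t': 0.15, 'q': array([ 1.03189674,  0.47762922,  0.02236715,  1.55619267, -0.011485  ,
        1.10931261, -0.08310125]), 'joint_vel': array([-0.00039629, -0.00168646,  0.00041208, -0.00227589,  0.00069593,
       -0.0018342 ,  0.00117278]), 'joint_torque': array([ 2.72544894e-03, -5.96922541e+01,  1.61017712e+00, -2.81492364e+01,
        1.26953537e-02,  6.52644012e-03, -2.99603619e-05]), 'eef_pos': array([ 0.28168642, -0.61295631,  0.25255008]), 'tool_rot': array([-6.74741804e-04,  9.76890205e-01,  2.13740561e-01, -2.10045026e-04]), 'contact_force': array([ 0.17884022,  0.1463428 , -0.18641131]), 'torque': array([ 0.01948853, -0.00143134,  0.03035627]), 'gripper_width': 1.003486080610457}
```

View pics/top0.png

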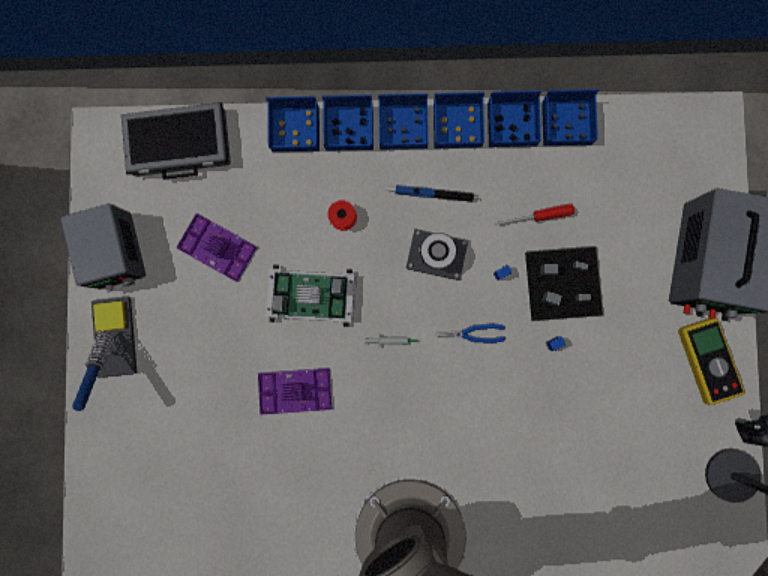

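View pics/scene0.png

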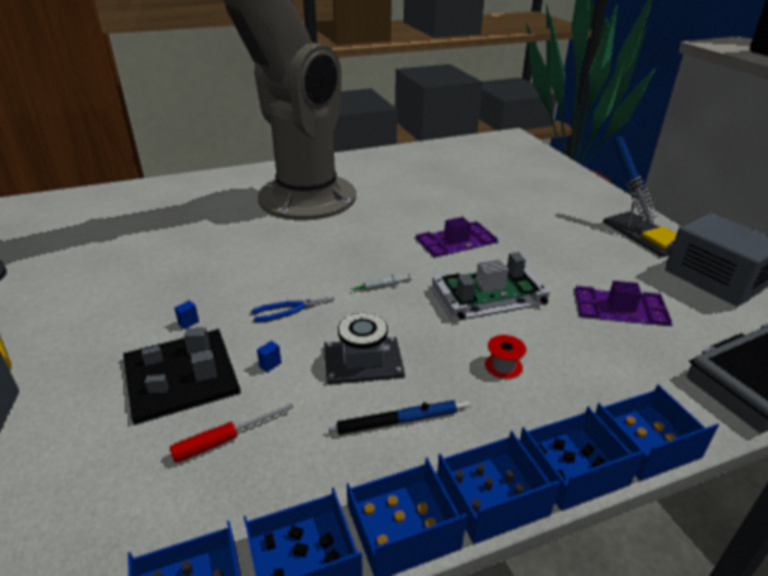

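The top view shows the foam at (564,284), with large caps on its left side at (550,269) and (552,298) and small ones on the right. The board in its cradle is at (311,295), with the filled seats apparently at (338,285) and (280,303). The inspection camera is at (438,252). The board lies at left, +y.

```bash
python3 - <<'E'
from h import *
c=cam("top")
for n,u,v,z in(("capA",550,269,.053),("capB",552,298,.053),("foam",564,284,.015),("board",309,292,.068),("ring",438,251,.07)):print(n,ray(c,(u/1.5,v/1.5),z).round(3))
w=cam("wrist");p,r,s=tcp()
print("cam in tool",r.inv().apply(-w[2].T@w[3]-p), r.inv().apply(w[2][2]))
# image x dir in tool
print(r.inv().apply(w[2][0]))
E
```

```text
capA [ 0.557 -0.303  0.053]
capB [ 0.496 -0.305  0.053]
foam [ 0.528 -0.341  0.015]
board [0.516 0.199 0.068]
ring [ 0.597 -0.07   0.07 ]
cam in tool [ 0.06467317  0.00046856 -0.12008207] [-2.60149270e-01 -4.77888755e-04  9.65568293e-01]
[9.99460605e-04 9.99999209e-01 7.64210392e-04]
```

>>> drive_tool(series=[1,50,-23,0,0,0,0,1,50,-23,0,0,0,0,1,50,-23,0,0,0,0,1,50,-23,0,0,0,0,1,50,-23,0,0,0,0,1,50,-23,0,0,0,0,1,41,-22,0,0,0,0,1,0,0,0,0,0,0.15,1,0,0,0,0,0,0.15,1,0,0,0,0,0,0.13,1,0,0,0,0,0,0], force=30)

```text
t: 1.62
eef_pos: [0.5249, -0.3254, 0.2532]
tool_rot: [0.0, 1.0, 0.001, -0.0]
contact_force: [-0.9, -0.9, 0.0]
gripper_width: 1.001
```

```bash
python3 - <<'E'
from h import *
p,r,s=tcp();print(p,r.as_matrix().round(3),s["q"].round(2),s["t"])
c=cam("wrist");cv2.imwrite("pics/w1raw.png",c[0]);np.savez("w1.npz",*c);cv2.imwrite("pics/w1.png",cv2.resize(c[0],None,fx=1.5,fy=1.5))
E
```

```text
[ 0.52493085 -0.32542944  0.2532488 ] [[ 1.     0.002 -0.   ]
 [ 0.002 -1.    -0.   ]
 [-0.     0.    -1.   ]] [ 0.46  0.38 -0.01  1.7   0.    1.06 -1.12] 1.625
```

View pics/w1.png

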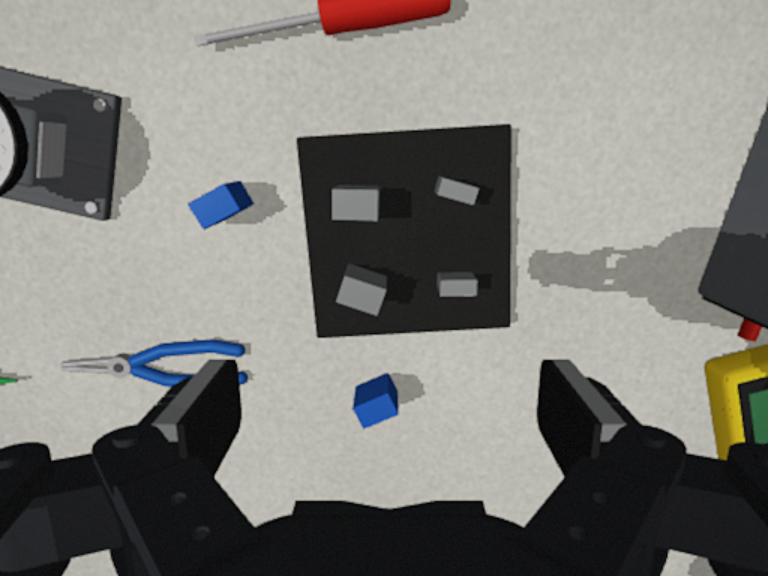

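Foam pad with four caps: the large ones' tops are at (356,204) and (362,292), the small ones at (458,190) and (458,285). Next comes a second, nearer view to triangulate.

>>> drive_tool(series=[1,0,-21,40,0,0,0,1,0,0,40,0,0,0,1,0,0,0,0,0,0])

```text
t: 2.05
eef_pos: [0.5229, -0.3035, 0.1706]
tool_rot: [-0.001, 1.0, 0.002, -0.003]
contact_force: [0.2, 0.4, 0.5]
gripper_width: 1.002
```

```bash
cat >> h.py <<'E'
def tops(c,cents,z,rad=60):
    """bright top faces: minAreaRect of the brightest-side pixels in the blob around each centre"""
    g=cv2.GaussianBlur(cv2.cvtColor(c[0],cv2.COLOR_BGR2GRAY),(3,3),0);out=[]
    for u,v in cents:
        ref=np.median(g[int(v)-2:int(v)+3,int(u)-2:int(u)+3])
        m=(np.abs(g.astype(float)-ref)<0.15*ref).astype(np.uint8)
        m=cv2.morphologyEx(m,cv2.MORPH_OPEN,np.ones((3,3)))
        n,l=cv2.connectedComponents(m);m=(l==l[int(v),int(u)]).astype(np.uint8)
        cn=max(cv2.findContours(m,0,cv2.CHAIN_APPROX_NONE)[0],key=cv2.contourArea)
        w=np.array([ray(c,q[0],z)[:2] for q in cn])*1000
        out.append((ref,cv2.minAreaRect(cn.astype(np.float32)),cv2.minAreaRect(w.astype(np.float32))))
    return out
def tri(c1,u1,c2,u2):
    P=[c[1]@np.c_[c[2],c[3]] for c in(c1,c2)]
    X=cv2.triangulatePoints(P[0],P[1],np.array(u1,float),np.array(u2,float));return X[:3,0]/X[3,0]
E
python3 - <<'E'
from h import *
f=np.load("w1.npz");c1=[f[k] for k in f.files]
c2=cam("wrist");cv2.imwrite("pics/w2.png",c2[0]);np.savez("w2.npz",*c2)
print(tcp()[0])
a=[(356/1.5,204/1.5),(362/1.5,292/1.5)]
w=[ray(c1,q,.053) for q in a];b=[proj(c2,q) for q in w];print(b)
t1=tops(c1,a,.053);t2=tops(c2,b,.053)
for x,y in zip(t1,t2):print(x,'\n',y,'\n',tri(c1,x[1][0],c2,y[1][0]))
E
```

```text
[ 0.52426484 -0.30451186  0.17279859]
[array([261.10094747, 144.21228712]), array([264.85511821, 220.98099504])]
(np.float64(136.0), ((236.5, 136.5), (19.0, 29.0), 90.0), ((556.9273681640625, -304.57177734375), (27.794227600097656, 18.197086334228516), 88.5045166015625)) 
 (np.float64(158.0), ((259.5, 144.0), (26.0, 39.0), 90.0), ((557.1268310546875, -304.3699035644531), (28.189006805419922, 18.65303611755371), 89.35751342773438)) 
 [ 0.55603923 -0.30417974  0.04520496]
(np.float64(133.0), ((240.25001525878906, 196.75), (28.144268035888672, 17.076295852661133), 18.43494987487793), ((496.193115234375, -307.4895935058594), (28.312076568603516, 18.01421546936035), 71.0628662109375)) 
 (np.float64(154.0), ((263.20001220703125, 223.4000244140625), (37.94732666015625, 22.76839828491211), 18.434947967529297), ((496.38031005859375, -307.34344482421875), (28.972511291503906, 18.529497146606445), 70.90856170654297)) 
 [ 0.49566865 -0.30739913  0.05091658]
```

>>> drive_tool(series=[0.1,0,0,10,0,0,-0.175,0.1,0,0,10,0,0,-0.175,0.1,0,0,10,0,0,-0.175,0.1,0,0,10,0,0,-0.175,0.1,0,0,10,0,0,-0.175,0.1,0,0,10,0,0,-0.175,0.1,0,0,10,0,0,-0.175,0.1,0,0,0,0,0,-0.175,0.1,0,0,0,0,0,-0.17,0.1,0,33,0,0,0,0,0.1,0,0,0,0,0,0,0.1,0,0,0,0,0,0])

```text
t: 3.6
eef_pos: [0.5581, -0.3056, 0.1046]
tool_rot: [0.001, 0.707, 0.707, -0.0]
contact_force: [-0.2, 0.7, -0.3]
gripper_width: 0.548
```

```bash
python3 - <<'E'
from h import *
p,r,s=tcp();print(p,r.as_matrix().round(3),s["q"].round(2),s["gripper_width"])
E
```

```text
[ 0.55813244 -0.30560306  0.10461473] [[ 0.     1.     0.001]
 [ 1.    -0.    -0.002]
 [-0.002  0.001 -1.   ]] [ 0.68  0.61 -0.38  1.75  0.29  0.84  0.17] 0.5477154293230708
```

>>> drive_tool(series=[0.1,1,-1,28,0,0,0,0.1,0,0,28,0,0,0,0.1,0,0,0,0,0,0,-1,0,0,0,0,0,0,-1,0,0,0,0,0,0,-1,0,0,0,0,0,0,-1,0,0,0,0,0,0], force=30)

```text
t: 4.47
eef_pos: [0.5578, -0.3042, 0.049]
tool_rot: [0.001, 0.707, 0.707, 0.0]
contact_force: [-1.1, -0.3, 6.8]
gripper_width: 0.228
```

>>> drive_tool(series=[-1,0,0,-30,0,0,0,-1,0,0,-50,0,0,0,-1,30,-2,-50,0,0,0,-1,50,-4,-50,0,0,0,-1,50,-4,-20,0,0,0,-1,60,-5,0,0,0,0,-1,60,-5,0,0,0,0,-1,60,-5,0,0,0,0,-1,60,-5,0,0,0,0,-1,60,-5,0,0,0,0,-1,60,-5,0,0,0,0,-1,10,-2,0,0,0,0])

```text
t: 5.98
eef_pos: [0.5139, 0.1961, 0.2423]
tool_rot: [-0.001, 0.704, 0.71, 0.001]
contact_force: [-0.0, -0.5, -0.4]
gripper_width: 0.224
```

>>> drive_tool(series=[-1,0,0,0,0,0,0,-1,0,0,0,0,0,0])

```text
t: 6.22
eef_pos: [0.5159, 0.1885, 0.2413]
tool_rot: [0.0, 0.708, 0.706, -0.0]
contact_force: [-0.1, -0.6, -0.8]
gripper_width: 0.226
```

```bash
python3 - <<'E'
from h import *
p,r,s=tcp();print(p,r.as_matrix().round(3),s["q"].round(2),s["gripper_width"],s["t"])
c=cam("wrist");np.savez("w3.npz",*c);cv2.imwrite("pics/w3.png",cv2.resize(c[0],None,fx=1.5,fy=1.5))
E
```

```text
[0.51587365 0.18845391 0.24131962] [[ 0.003  1.     0.   ]
 [ 1.    -0.003 -0.001]
 [-0.001  0.    -1.   ]] [ 0.04  0.35 -0.62  1.84  0.24  1.03 -0.68] 0.2260531516007757 6.225
```

View pics/w3.png

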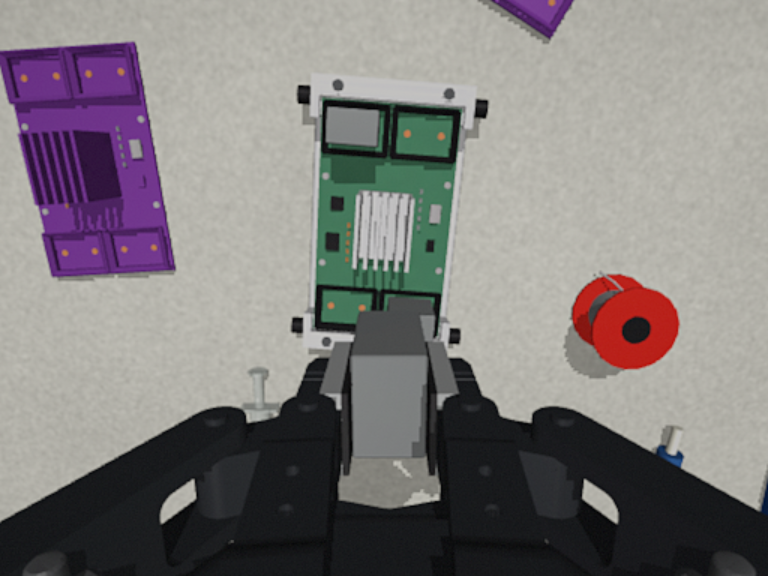

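The board's long side runs along the image's vertical (world y). Empty seats are at upper right (425,133) and lower left (348,308), with caps in the upper left and the lower right. The grasped cap is held upright.

```bash
cat >> h.py <<'E'
def floor(c,uv,z=.0264):
    """visible green floor of an empty seat (dots filled)"""
    hsv=cv2.cvtColor(c[0],cv2.COLOR_BGR2HSV)
    m=cv2.inRange(hsv,(0,60,45),(95,255,255));m=cv2.morphologyEx(m,cv2.MORPH_OPEN,np.ones((2,2)))
    n,l=cv2.connectedComponents(m,connectivity=4);u,v=map(int,uv)
    cn=max(cv2.findContours((l==l[v,u]).astype(np.uint8),0,cv2.CHAIN_APPROX_NONE)[0],key=cv2.contourArea)
    w=np.array([ray(c,q[0],z)[:2] for q in cn])*1000
    return cv2.minAreaRect(cn.astype(np.float32)),cv2.minAreaRect(w.astype(np.float32))
def dots(c,uv,z,rad=22):
    """orange hole rings"""
    hsv=cv2.cvtColor(c[0],cv2.COLOR_BGR2HSV);m=cv2.inRange(hsv,(5,90,90),(28,255,255))
    k=np.zeros_like(m);cv2.circle(k,tuple(map(int,uv)),rad,255,-1)
    n,_,st,ce=cv2.connectedComponentsWithStats(m&k)
    return [(st[i,4],ce[i].round(2),(ray(c,ce[i],z)[:2]*1000).round(1)) for i in range(1,n) if st[i,4]>3]
E
python3 - <<'E'
from h import *
f=np.load("w3.npz");c=[f[k] for k in f.files];print(-c[2].T@c[3])
for u,v in((425,143),(348,295)):print(floor(c,(u/1.5,v/1.5)),dots(c,(u/1.5,v/1.5),.0264))
cm=cv2.inRange(cv2.cvtColor(c[0],cv2.COLOR_BGR2HSV),(45,60,40),(90,255,255))
E
```

```text
[0.51545951 0.25326989 0.36145956]
(((283.42645263671875, 90.45587921142578), (36.8143196105957, 27.840831756591797), 4.39870548248291), ((538.9193725585938, 262.76971435546875), (25.85936164855957, 35.736080169677734), 85.64604187011719)) [(np.int32(21), array([271.,  89.]), array([526.8, 264.3])), (np.int32(20), array([293.75,  90.25]), array([548.9, 263.1]))]
(((232.0, 205.0), (22.0, 34.0), 90.0), ((486.1963806152344, 146.0557098388672), (24.61041259765625, 35.94954299926758), 87.91355895996094)) [(np.int32(16), array([220.25, 203.38]), array([473.9, 148.2])), (np.int32(18), array([240.94, 204.78]), array([495.8, 146.6]))]
```

>>> drive_tool(series=[-1,36,-13,20,0,0,0,-1,36,-13,20,0,0,0,-1,0,0,0,0,0,0.164,-1,0,0,0,0,0,0.164,-1,0,0,0,0,0,0.164,-1,0,0,0,0,0,0.164,-1,0,0,0,0,0,0.164,-1,0,0,0,0,0,0.164,-1,0,0,0,0,0,0.164,-1,0,0,0,0,0,0.164,-1,0,0,0,0,0,0.164,-1,0,0,0,0,0,0.164])

```text
t: 7.78
eef_pos: [0.4901, 0.2608, 0.2014]
tool_rot: [0.0, 0.999, -0.039, 0.0]
contact_force: [-0.1, 0.2, -0.5]
gripper_width: 0.227
```

>>> drive_tool(series=[-1,0,0,0,0,0,0,-1,0,0,0,0,0,0])

```text
t: 8.02
eef_pos: [0.4897, 0.2618, 0.2014]
tool_rot: [0.0, 0.999, -0.034, 0.0]
contact_force: [0.4, 0.4, -0.7]
gripper_width: 0.232
```

```bash
python3 - <<'E'
from h import *
p,r,s=tcp();print(p,r.as_matrix().round(3),s["q"].round(2),s["gripper_width"],s["t"])
f=np.load("w3.npz");c3=[f[k] for k in f.files]
c=cam("wrist");np.savez("w4.npz",*c);cv2.imwrite("pics/w4.png",cv2.resize(c[0],None,fx=1.5,fy=1.5))
u=proj(c,(.5383,.2633,.0264));print(u)
for k in ((.5383,.2633),(.4855,.1468)):
  d4=dots(c,proj(c,(*k,.0264)),.0264,35);d3=dots(c3,proj(c3,(*k,.0264)),.0264);print(d4)
  if len(d4)==2==len(d3):print(tri(c3,(d3[0][1]+d3[1][1])/2,c,(d4[0][1]+d4[1][1])/2))
E
```

```text
[0.48971941 0.2617972  0.20141578] [[ 0.998 -0.067  0.   ]
 [-0.067 -0.998 -0.   ]
 [ 0.     0.    -1.   ]] [-0.37  0.36 -0.29  1.88  0.13  0.92 -2.36] 0.2322122029793173 8.025
[252.45390996 120.58124495]
[(np.int32(22), array([252.09, 108.09]), array([548.9, 262.9])), (np.int32(22), array([251.91, 133.91]), array([526.8, 264.6]))]
[0.53793264 0.26372079 0.02575599]
[(np.int32(24), array([384.92, 159.92]), array([495.6, 146.4])), (np.int32(23), array([382.04, 183.39]), array([473.9, 148.3]))]
[0.48482867 0.14736199 0.02637841]
```

View pics/w4.png

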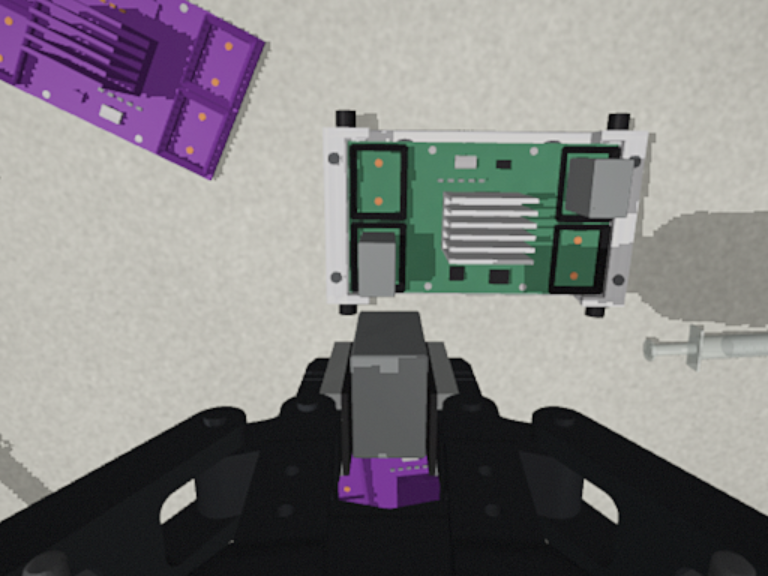

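>>> drive_tool(series=[-1,48,-5,0,0,0,0.01,-1,0,0,42,0,0,0,-1,0,0,42,0,0,0,-1,0,0,40,0,0,0,-1,0,0,0,0,0,0,-1,0,0,0,0,0,0])

```text
t: 8.82
eef_pos: [0.5385, 0.2647, 0.0788]
tool_rot: [-0.001, 0.999, -0.039, 0.001]
contact_force: [-0.0, -0.3, -0.6]
gripper_width: 0.23
```

```bash
python3 - <<'E'
from h import *
p,r,s=tcp();print(p,r.as_matrix().round(3),s["contact_force"])
E
```

```text
[0.53849127 0.26465724 0.0787878 ] [[ 0.997 -0.079  0.001]
 [-0.079 -0.997  0.001]
 [ 0.001 -0.001 -1.   ]] [-0.03840479 -0.26206387 -0.62941817]
```

>>> drive_tool(series=[-1,0,1,4,0,0,0,-1,0,0,5,0,0,0,-1,0,0,4,0,0,0,-1,0,0,3,0,0,0,-1,0,0,2,0,0,0,-1,0,0,0,0,0,0])

```text
t: 9.57
eef_pos: [0.5375, 0.2632, 0.0603]
tool_rot: [0.0, 0.999, -0.04, -0.0]
contact_force: [-2.8, -1.6, 9.6]
gripper_width: 0.226
```

>>> drive_tool(series=[-0.15,0,0,0,0,0,0,-0.15,0,0,0,0,0,0,-0.15,0,0,-20,0,0,0,-0.15,0,0,-50,0,0,0,-0.15,0,0,-50,0,0,0,0.1,-48,0,-20,0,0,0,0.1,0,0,0,0,0,0,0.1,0,0,0,0,0,0])

```text
t: 10.58
eef_pos: [0.4901, 0.2669, 0.2003]
tool_rot: [-0.0, 0.999, -0.04, 0.001]
contact_force: [-0.5, -0.9, -0.2]
gripper_width: 0.551
```

```bash
python3 - <<'E'
from h import *
p,r,s=tcp();print(p,r.as_matrix().round(3),s["q"].round(2),s["t"])
c=cam("wrist");np.savez("w5.npz",*c);cv2.imwrite("pics/w5.png",cv2.resize(c[0],None,fx=1.5,fy=1.5))
u=proj(c,(.538,.2637,.0644));print(tops(c,[u],.0644))
u=(.4848,.1474,.0264);print(dots(c,proj(c,u),.0264,30))
E
```

```text
[0.49006894 0.2669464  0.20033654] [[ 0.997 -0.079  0.001]
 [-0.079 -0.997  0.   ]
 [ 0.001 -0.    -1.   ]] [-0.37  0.36 -0.29  1.88  0.13  0.92 -2.38] 10.575
[(np.float64(135.0), ((258.5, 124.5), (37.0, 25.0), 90.0), ((537.5094604492188, 262.711181640625), (19.078039169311523, 27.896366119384766), 86.06062316894531))]
[(np.int32(23), array([391.  , 158.83]), array([495.7, 146.6])), (np.int32(25), array([388.6 , 182.44]), array([473.9, 148.2]))]
```

View pics/w5.png

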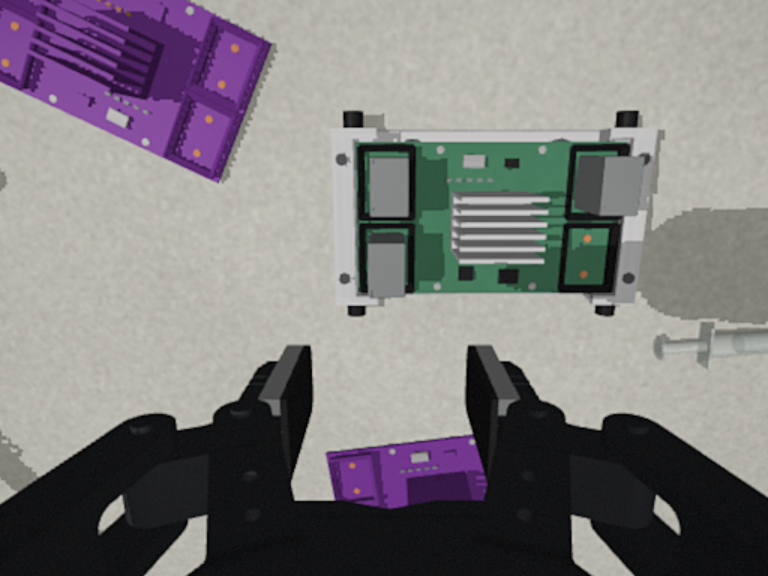

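Seated: the upper-left seat now holds the cap, flush with its neighbour. Only the lower-right seat at (588,256) is still empty.

>>> drive_tool(series=[0.1,5.2,57.2,0,0,0,0,0.1,5.2,57.2,0,0,0,0,0.1,5.2,57.2,0,0,0,0,0.1,5.2,57.2,0,0,0,0,0.1,5.2,57.2,0,0,0,0,0.1,5.2,57.2,0,0,0,0,0.1,5.2,57.2,0,0,0,0,0.1,5.2,57.2,0,0,0,0,0.1,5.2,57.2,0,0,0,0,0.1,5.2,57.2,0,0,0,0,0.1,0,0,0,0,0,-0.165,0.1,0,0,0,0,0,-0.165])

```text
t: 12.12
eef_pos: [0.4958, -0.3091, 0.1984]
tool_rot: [-0.0, 0.992, 0.126, -0.001]
contact_force: [-0.9, -0.2, 0.1]
gripper_width: 0.551
```

>>> drive_tool(series=[0.1,0,0,10,0,0,-0.165,0.1,0,0,10,0,0,-0.165,0.1,0,0,10,0,0,-0.165,0.1,0,0,10,0,0,-0.165,0.1,0,0,20,0,0,-0.165,0.1,0,0,20,0,0,-0.165,0.1,0,0,20,0,0,0,0.1,0,0,0,0,0,0,0.1,0,0,0,0,0,0])

```text
t: 13.25
eef_pos: [0.4965, -0.3078, 0.0996]
tool_rot: [0.0, 0.814, 0.581, 0.0]
contact_force: [0.4, 0.0, 1.1]
gripper_width: 0.549
```

```bash
python3 - <<'E'
from h import *
p,r,s=tcp();m=r.as_matrix();print(p,m.round(3),np.degrees(np.arctan2(m[1,0],m[0,0])),s["q"].round(2),s["t"])
print(r.inv().apply(np.array([.4964,-.3073,.0485])-p)*1000)
E
```

```text
[ 0.49654925 -0.30782236  0.09961679] [[ 0.325  0.946  0.   ]
 [ 0.946 -0.325 -0.   ]
 [-0.     0.    -1.   ]] 71.05162664960416 [ 0.68  0.53 -0.3   1.88  0.22  0.76 -0.07] 13.25
[ 0.44992556 -0.31765382 51.11670959]
```

>>> drive_tool(series=[0.1,0.5,0,25,0,0,0,0.1,0,0,26,0,0,0,0.1,0,0,0,0,0,0,-1,0,0,0,0,0,0,-1,0,0,0,0,0,0,-1,0,0,0,0,0,0,-1,0,0,0,0,0,0], force=30)

```text
t: 14.12
eef_pos: [0.4975, -0.3074, 0.05]
tool_rot: [0.001, 0.814, 0.581, 0.001]
contact_force: [-0.4, 0.6, 6.4]
gripper_width: 0.229
```

>>> drive_tool(series=[-1,0,0,-50,0,0,0,-1,0,0,-50,0,0,0,-1,0,0,-50,0,0,0,-1,0,0,0,0,0,0.1645,-1,0,0,0,0,0,0.1645,-1,0,0,0,0,0,0.1645,-1,0,0,0,0,0,0.1645,-1,0,0,0,0,0,0.1645,-1,0,0,0,0,0,0.1645,-1,0,0,0,0,0,0.1645,-1,0,0,0,0,0,0.1645])

```text
t: 15.5
eef_pos: [0.4963, -0.3067, 0.1988]
tool_rot: [0.0, 0.999, -0.04, 0.0]
contact_force: [-0.6, 0.4, 0.5]
gripper_width: 0.228
```

>>> drive_tool(series=[-1,-5.2,-50.3,0,0,0,0,-1,-5.2,-50.3,0,0,0,0,-1,-5.2,-50.3,0,0,0,0,-1,-5.2,-50.3,0,0,0,0,-1,-5.2,-50.3,0,0,0,0,-1,-5.2,-50.3,0,0,0,0,-1,-5.2,-50.3,0,0,0,0,-1,-5.2,-50.3,0,0,0,0,-1,-5.2,-50.3,0,0,0,0,-1,0,0,0,0,0,0,-1,0,0,0,0,0,0,-1,0,0,0,0,0,0])

```text
t: 17.0
eef_pos: [0.4839, 0.1464, 0.1984]
tool_rot: [0.0, 0.999, -0.039, -0.0]
contact_force: [0.0, -0.3, 0.1]
gripper_width: 0.224
```

```bash
python3 - <<'E'
from h import *
p,r,s=tcp();m=r.as_matrix();print(p,m.round(3),np.arctan2(m[1,0],m[0,0]),s["q"].round(2),s["gripper_width"])
print(r.inv().apply(np.array([.4848,.1474,.0604])-p)*1000)
E
```

```text
[0.48389256 0.14639603 0.19844004] [[ 0.997 -0.078 -0.   ]
 [-0.078 -0.997 -0.001]
 [-0.     0.001 -1.   ]] -0.07777275793596099 [-0.18  0.28 -0.28  2.    0.1   0.88 -2.16] 0.22399045621482547
[  0.82851535  -1.17903447 138.03915459]
```

>>> drive_tool(series=[-1,1,-1,40,0,0,0,-1,0,0,40,0,0,0,-1,0,0,38,0,0,0,-1,0,0,0,0,0,0,-1,0,0,5,0,0,0,-1,0,0,5,0,0,0,-1,0,0,5,0,0,0,-1,0,0,3,0,0,0,-1,0,0,2,0,0,0,-1,0,0,0,0,0,0])

```text
t: 18.25
eef_pos: [0.4849, 0.1491, 0.0613]
tool_rot: [0.0, 0.999, -0.038, 0.0]
contact_force: [-2.5, -1.1, 10.6]
gripper_width: 0.226
```

>>> drive_tool(series=[-0.15,0,0,0,0,0,0,-0.15,0,0,0,0,0,0,-0.15,0,0,-20,0,0,0,-0.15,0,0,-50,0,0,0,-0.15,0,0,-50,0,0,0,0.4,-30,-55,-20,0,0,0,0.4,0,0,0,0,0,0,0.4,0,0,0,0,0,0])

```text
t: 19.25
eef_pos: [0.4601, 0.2031, 0.1991]
tool_rot: [0.0, 0.999, -0.037, -0.0]
contact_force: [-0.5, -0.3, -0.2]
gripper_width: 0.698
```

```bash
python3 - <<'E'
from h import *
p,r,s=tcp();m=r.as_matrix();print(p,np.arctan2(m[1,0],m[0,0]),s["t"])
c=cam("wrist");np.savez("w6.npz",*c);cv2.imwrite("pics/w6.png",cv2.resize(c[0],None,fx=1.5,fy=1.5))
for q in((.538,.2637,.0644),(.4848,.148,.0644)):print(tops(c,[proj(c,q)],.0644))
# bright heatsink mask
f=np.load("w3.npz");c3=[f[k] for k in f.files]
out=[]
for k in(c3,c):
    g=cv2.cvtColor(k[0],cv2.COLOR_BGR2GRAY);mm=(g>150).astype(np.uint8)*255
    u=proj(k,(.5114,.2055,.0684));z=np.zeros_like(mm);cv2.circle(z,tuple(map(int,u)),38,255,-1)
    mm=cv2.morphologyEx(mm&z,cv2.MORPH_CLOSE,np.ones((7,7)))
    cn=max(cv2.findContours(mm,0,cv2.CHAIN_APPROX_NONE)[0],key=cv2.contourArea)
    w=np.array([ray(k,q[0],.0684)[:2] for q in cn])*1000
    a=cv2.minAreaRect(cn.astype(np.float32));out.append(a[0]);print(u,a,cv2.minAreaRect(w.astype(np.float32)))
print(tri(c3,out[0],c,out[1]))
E
```

```text
[0.46009858 0.20312424 0.19914474] -0.07434793729895367 19.25
[(np.float64(139.0), ((169.27822875976562, 89.95135498046875), (41.606319427490234, 26.510774612426758), 86.42366790771484), ((537.1940307617188, 262.7549133300781), (19.469423294067383, 28.2988224029541), 85.79569244384766))]
[(np.float64(132.0), ((421.6461181640625, 157.86923217773438), (212.84361267089844, 124.40684509277344), 29.74488067626953), ((468.4488525390625, 71.93780517578125), (176.37184143066406, 92.589111328125), 58.29814147949219))]
[254.81620025 156.15328094] ((254.8350067138672, 153.8096466064453), (38.82964324951172, 52.08159255981445), 4.085616588592529) ((511.404541015625, 207.09869384765625), (46.74317169189453, 34.404232025146484), 85.6422348022461)
[249.36033676 120.33693807] ((249.0, 120.0), (46.0, 60.0), 90.0) ((511.3575439453125, 205.62339782714844), (44.07158279418945, 33.542755126953125), 85.78902435302734)
[0.51122235 0.20608133 0.05870428]
```

View pics/w6.png

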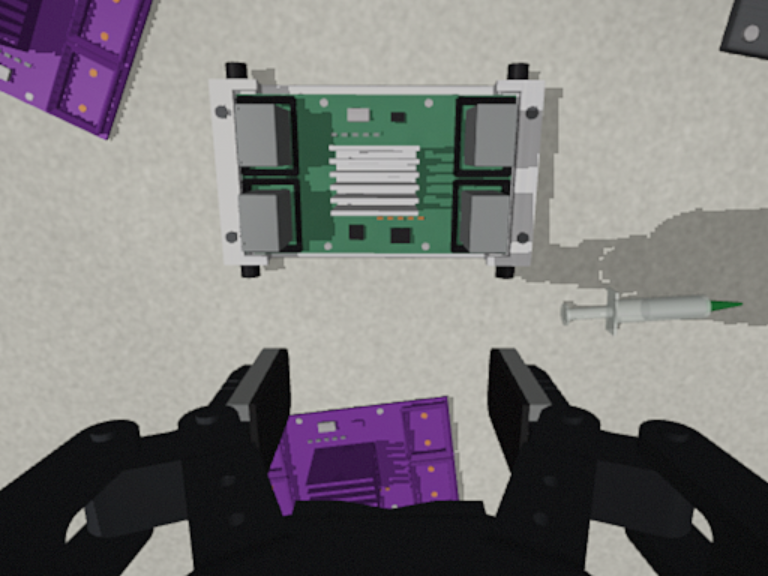

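All four seats are filled, two caps at each end, with tops matching. The heatsink is at (375,180). Before lifting I'll look at the inspection camera while the view is free.

>>> drive_tool(series=[0.4,18,53.4,-10,0,0,0,0.4,18,53.4,-10,0,0,0,0.4,18,53.4,-10,0,0,0,0.4,18,53.4,-10,0,0,0,0.4,18,53.4,-10,0,0,0,0.4,0,0,0,0,0,0,0.4,0,0,0,0,0,0])

```text
t: 20.18
eef_pos: [0.5294, -0.0702, 0.2485]
tool_rot: [-0.0, 0.999, -0.038, -0.001]
contact_force: [-0.1, 1.2, 0.1]
gripper_width: 0.704
```

```bash
python3 - <<'E'
from h import *
p,r,s=tcp();m=r.as_matrix();print(p,np.arctan2(m[1,0],m[0,0]),s["t"])
c=cam("wrist");np.savez("w7.npz",*c);cv2.imwrite("pics/w7.png",cv2.resize(c[0],None,fx=1.5,fy=1.5))
E
```

```text
[ 0.52939648 -0.07021902  0.24848191] -0.0768637098906909 20.175
```

View pics/w7.png

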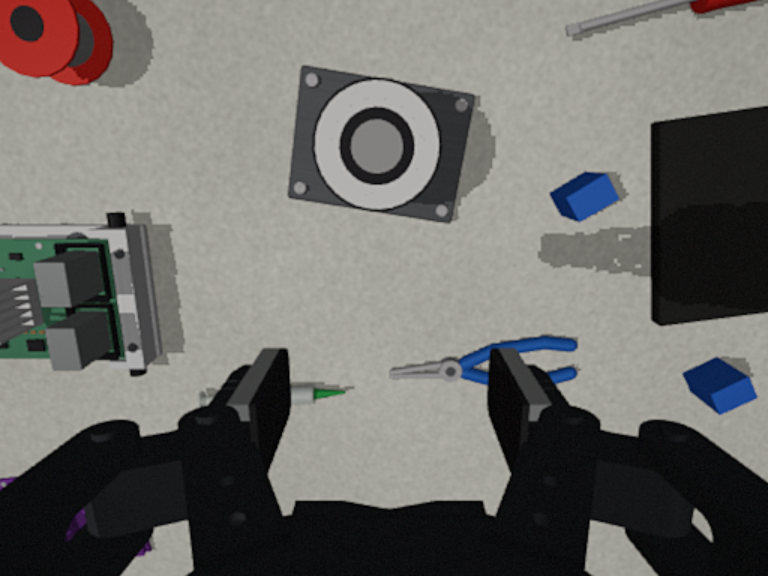

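>>> drive_tool(series=[0.4,0,-40,30,0,0,0,0.4,0,-40,20,0,0,0,0.4,0,0,0,0,0,0,0.4,0,0,0,0,0,0])

```text
t: 20.72
eef_pos: [0.5357, 0.0106, 0.1993]
tool_rot: [0.0, 0.999, -0.037, -0.0]
contact_force: [-0.5, -0.0, -0.1]
gripper_width: 0.697
```

```bash
cat > ins.py <<'E'
from h import *
f=np.load("w7.npz");c7=[f[k] for k in f.files]
c8=cam("wrist");np.savez("w8.npz",*c8);print(tcp()[0])
o=[]
for c in(c7,c8):
    u=proj(c,(.597,-.07,.07));g=cv2.cvtColor(c[0],cv2.COLOR_BGR2GRAY);hsv=cv2.cvtColor(c[0],cv2.COLOR_BGR2HSV)
    # white ring face
    k=np.zeros_like(g);cv2.circle(k,tuple(map(int,u)),60,255,-1)
    b=cv2.inRange(g,170,255)&k;cn=max(cv2.findContours(b,0,cv2.CHAIN_APPROX_NONE)[0],key=cv2.contourArea)
    e=cv2.fitEllipse(cn);o.append(e[0]);print("ring",e,ray(c,e[0],.07))
    # base: dark vs light bench
    m=cv2.inRange(g,0,85);cv2.circle(m,tuple(map(int,e[0])),int(max(e[1])/2)+3,255,-1)
    m[300:]=0
    m=cv2.morphologyEx(m,cv2.MORPH_OPEN,np.ones((5,5)))
    n,l=cv2.connectedComponents(m);m=(l==l[int(e[0][1]),int(e[0][0])]).astype(np.uint8)*255
    cn=max(cv2.findContours(m,0,cv2.CHAIN_APPROX_NONE)[0],key=cv2.contourArea)
    w=np.array([ray(c,q[0],.01)[:2] for q in cn],np.float32)*1000
    print("base",cv2.minAreaRect(w))
    pts=cv2.approxPolyDP(cv2.convexHull(cn),4,True)[:,0];print([(tuple(map(int,q)),ray(c,q,.01)[:2].round(4).tolist()) for q in pts])
print(tri(c7,o[0],c8,o[1]))
E
python3 ins.py
```

```text
[0.53598642 0.00970666 0.19963879]
ring ((250.88690185546875, 95.94367218017578), (80.42233276367188, 83.81880187988281), 175.65980529785156) [ 0.59849321 -0.06933842  0.07      ]
base ((597.6968383789062, -69.61399841308594), (118.59546661376953, 89.37335968017578), 76.65657806396484)
[((200, 56), [0.642, -0.0198]), ((217, 46), [0.65, -0.038]), ((305, 61), [0.6292, -0.1256]), ((313, 81), [0.6092, -0.1331]), ((302, 138), [0.5517, -0.1193]), ((285, 146), [0.5444, -0.1006]), ((203, 133), [0.5651, -0.0135]), ((194, 120), [0.5794, -0.0056])]
ring ((360.8924560546875, 95.47734069824219), (94.67738342285156, 103.54792022705078), 33.14274978637695) [ 0.59881688 -0.06923219  0.07      ]
base ((599.3057861328125, -72.81745147705078), (125.61559295654297, 94.0314712524414), 76.68621826171875)
[((285, 36), [0.6526, -0.0215]), ((370, 42), [0.6425, -0.0946]), ((408, 56), [0.6287, -0.1279]), ((413, 105), [0.5866, -0.1343]), ((395, 143), [0.5533, -0.1192]), ((376, 154), [0.5442, -0.1017]), ((269, 136), [0.5683, -0.0022])]
[ 0.59865579 -0.06934137  0.06964112]
```

The ring is at (377,145) in this view. It triangulates to (0.5987, -0.0693, 0.0696), and the base's long side is at 76.7° in world. Next I grip the heatsink.

>>> drive_tool(series=[0.4,-9.9,-48.4,0,0,0,0,0.4,-9.9,-48.4,0,0,0,0,0.4,-9.9,-48.4,0,0,0,0,0.4,-9.9,-48.4,0,0,0,0,0.4,0,0,0,0,0,-0.1748,0.4,0,0,0,0,0,-0.1748,0.4,0,0,0,0,0,-0.1748,0.4,0,0,0,0,0,-0.1748,0.4,0,0,0,0,0,-0.1748,0.4,0,0,0,0,0,-0.1748,0.4,0,0,0,0,0,-0.1748,0.4,0,0,0,0,0,-0.1748])

```text
t: 22.28
eef_pos: [0.5118, 0.2048, 0.2]
tool_rot: [0.001, 0.788, 0.616, 0.0]
contact_force: [0.2, -0.0, 0.2]
gripper_width: 0.699
```

>>> drive_tool(series=[0.4,0,0,0,0,0,-0.1748,0.4,0,0,40,0,0,0,0.4,0,0,40,0,0,0,0.4,0,0,0,0,0,0,0.4,0,0,0,0,0,0])

```text
t: 22.9
eef_pos: [0.5121, 0.2061, 0.1209]
tool_rot: [0.0, 0.733, 0.681, 0.001]
contact_force: [0.0, -0.2, 0.5]
gripper_width: 0.701
```

```bash
python3 - <<'E'
from h import *
p,r,s=tcp();m=r.as_matrix();print(p,m.round(4),np.arctan2(m[1,0],m[0,0]),s["q"].round(2),s["t"])
print(r.inv().apply(np.array([.5114,.2056,.058])-p)*1000)
E
```

```text
[0.5121327  0.20612784 0.12092228] [[ 7.350e-02  9.973e-01  1.800e-03]
 [ 9.973e-01 -7.350e-02  6.000e-04]
 [ 7.000e-04  1.800e-03 -1.000e+00]] 1.4971844705602242 [-0.06  0.5  -0.55  1.94  0.36  0.8  -0.88] 22.9
[-0.62391122 -0.80223088 62.92055388]
```

>>> drive_tool(series=[0.4,-0.5,-0.8,32,0,0,0,0.4,0,0,31,0,0,0,0.4,0,0,0,0,0,0,-0.1,0,0,0,0,0,0,-1,0,0,0,0,0,0,-1,0,0,0,0,0,0,-1,0,0,0,0,0,0,-1,0,0,0,0,0,0], force=40)

```text
t: 23.9
eef_pos: [0.5118, 0.2064, 0.0586]
tool_rot: [0.001, 0.733, 0.681, 0.002]
contact_force: [-1.3, -0.0, 8.0]
gripper_width: 0.392
```

>>> drive_tool(series=[-1,0,0,-4,0,0,0,-1,0,0,-8,0,0,0,-1,0,0,-12,0,0,0,-1,0,0,-20,0,0,0,-1,0,0,-30,0,0,0,-1,0,0,-30,0,0,0,-1,0,0,-25,0,0,0,-1,0,0,-12,0,0,0,-1,0,0,-5,0,0,0,-1,0,0,0,0,0,0,-1,0,0,0,0,0,0])

```text
t: 25.28
eef_pos: [0.5097, 0.2053, 0.2015]
tool_rot: [-0.0, 0.732, 0.681, -0.001]
contact_force: [-0.3, 0.3, -3.3]
gripper_width: 0.391
```

```bash
python3 - <<'E'
from h import *
p,r,s=tcp();m=r.as_matrix();print(p,m.round(4),np.arctan2(m[1,0],m[0,0]),s["q"].round(2),s["contact_force"],s["torque"],s["gripper_width"])
c=cam("wrist");cv2.imwrite("pics/w9.png",c[0])
c=cam("scene");cv2.imwrite("pics/s9.png",c[0][60:300,200:420]);a=cv2.imread("pics/w9.png");b=cv2.imread("pics/s9.png")
cv2.imwrite("pics/both9.png",np.hstack([a[:,:],np.pad(b,((0,144),(0,0),(0,0)))]))
print(r.inv().apply(np.array([.5986,-.0693,.204])-p)*1000)
E
```

```text
[0.50971933 0.20534492 0.20148123] [[ 7.270e-02  9.974e-01 -1.700e-03]
 [ 9.974e-01 -7.270e-02 -7.000e-04]
 [-8.000e-04 -1.600e-03 -1.000e+00]] 1.4980436554598804 [-0.02  0.39 -0.6   1.88  0.27  0.95 -0.81] [-0.27300683  0.34815667 -3.33608559] [-0.01508604  0.00102371 -0.05560308] 0.39104391741575806
[-267.45966256  108.60517522   -2.48938471]
```

View pics/both9.png

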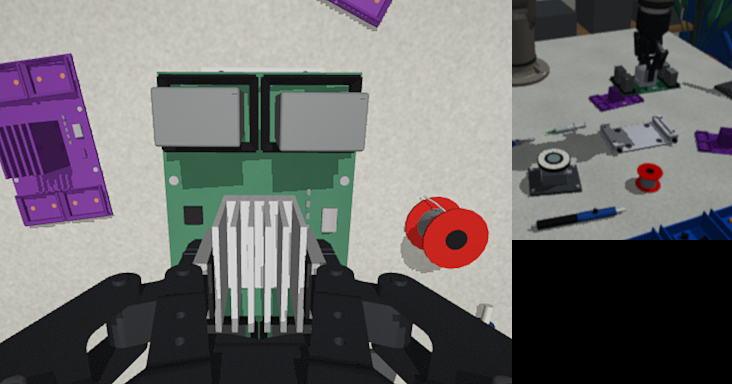

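The board is clear of the cradle, level, with caps still seated (near pair at (196,115) and (323,120)). The cradle is empty in the scene view.

>>> drive_tool(series=[-1,-8,3.3,0,0,0,0,-1,-19,7.6,0,0,0,0,-1,-27,10.9,0,0,0,0,-1,-32,13,0,0,0,0,-1,-35,14.1,0,0,0,0,-1,-35,14.1,0,0,0,0,-1,-32,13,0,0,0,0,-1,-27,10.9,0,0,0,0,-1,-21,8.7,0,0,0,0,-1,-16,6.5,0,0,0,0,-1,-10,4.3,0,0,0,0,-1,-5.5,2.2,0,0,0,0])

```text
t: 26.88
eef_pos: [0.5992, -0.0693, 0.2023]
tool_rot: [-0.0, 0.732, 0.681, -0.0]
contact_force: [-0.4, 1.1, -1.9]
gripper_width: 0.392
```

>>> drive_tool(series=[-1,0,0,-1,0,0,0.03,-1,0,0,-1,0,0,0.05,-1,0,0,0,0,0,0.05,-1,0,0,0,0,0,0.03,-1,0,0,0,0,0,0,-1,0,0,0,0,0,0,-1,0,0,0,0,0,0])

```text
t: 27.75
eef_pos: [0.5991, -0.069, 0.2044]
tool_rot: [-0.0, 0.784, 0.62, 0.0]
contact_force: [-0.4, -0.3, -3.2]
gripper_width: 0.39
```

```bash
cat > fin.py <<'E'
from h import *
p,r,s=tcp();m=r.as_matrix();print(p,m.round(4),np.degrees(np.arctan2(m[1,0],m[0,0])),s["contact_force"],s["gripper_width"],s["t"])
print(r.inv().apply(np.array([.5986,-.0693,.204])-p)*1000)
w=cam("wrist");cv2.imwrite("pics/w10.png",w[0]);np.savez("w10.npz",*w)
c=cam("scene");np.savez("s10.npz",*c);cv2.imwrite("pics/s10.png",c[0])
q=proj(c,(.6,-.07,.18)).astype(int);print(q)
b=c[0][max(q[1]-100,0):q[1]+140,max(q[0]-130,0):q[0]+130];b=cv2.resize(b,(416,384))
cv2.imwrite("pics/both10.png",cv2.resize(np.hstack([w[0],b]),None,fx=.85,fy=.85))
# board far edge: topmost green row & corners in wrist view
hsv=cv2.cvtColor(w[0],cv2.COLOR_BGR2HSV);g=cv2.inRange(hsv,(40,60,40),(90,255,255))
cn=np.vstack([k for k in cv2.findContours(g,0,cv2.CHAIN_APPROX_NONE)[0] if cv2.contourArea(k)>150])[:,0]
top={};[top.__setitem__(x,min(y,top.get(x,999))) for x,y in cn]
xs=np.array([x for x in top if top[x]<90]);ys=np.array([top[x] for x in xs])
if len(xs)>5:
    e=cv2.fitLine(np.c_[xs,ys].astype(np.float32),cv2.DIST_HUBER,0,.01,.01).ravel();k=e[1]/e[0]
    A,B=[ray(w,(x,e[3]+k*(x-e[2])),.1724) for x in(xs.min(),xs.max())]
    d=B-A;ang=np.degrees(np.arctan2(d[1],d[0]));M=(A+B)/2;n=np.array([np.cos(np.radians(ang+90)),np.sin(np.radians(ang+90))])
    print("far edge",A,B,np.linalg.norm(d),"long dir",ang+90,"centre",M[:2]-n*.078)
E
python3 fin.py
```

```text
[ 0.59908926 -0.06896121  0.20441028] [[ 2.304e-01  9.731e-01 -0.000e+00]
 [ 9.731e-01 -2.304e-01  1.000e-04]
 [ 1.000e-04 -1.000e-04 -1.000e+00]] 76.67708086513888 [-0.35521662 -0.27960212 -3.17339652] 0.3897107612054798 27.75
[-0.44244631 -0.39799797  0.41027686]
[240 177]
far edge [0.57311879 0.01614531 0.1724    ] [ 0.6594499  -0.00477911  0.1724    ] 0.08883068822670476 long dir 76.37572443985641 centre [ 0.59791114 -0.07012208]
```

View pics/both10.png

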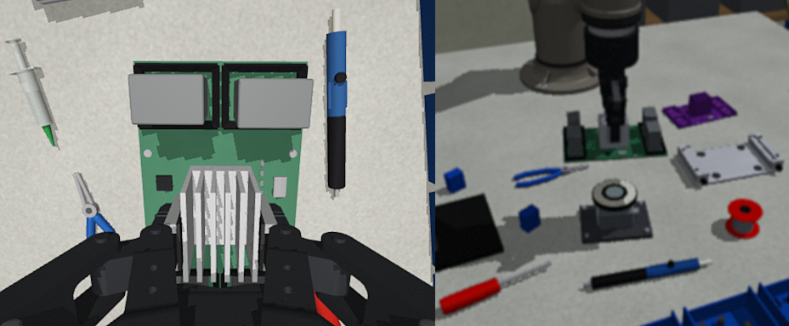

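```bash
python3 -c "
from h import *
s=tcp()[2];print(s['t'],abs(s['joint_vel']).max());bot.hand_in()"
```

```text
27.85 0.0024310843882950654
the job is handed in; nothing more can be done
```

I put both spare capacitors into the empty seats and lifted the filled board out by its heatsink at 40 N. I handed the job in at 27.9 s with the board held still over the inspection camera.

- **Seats:** both inserted capacitors met the seat floor with about 10 N at the expected height. The wrist view after the second insertion showed all four seats filled. In the last wrist and scene pictures the capacitors still looked in place. A size fit on the second inserted capacitor's top face failed because its colour mask spread, so I judged that one by height, force and the picture.
- **Board centring:** measured from its far edge, the board centre was at (597.9, -70.1) mm against the ring light at (598.6, -69.3) mm.
- **Alignment:** the board's long side was at 76.4° from the image (tool at 76.7°), against 76.7° for the camera base. The tool was level to within 0.02°.
- **Height:** the underside was about 100 mm above the ring light, from the tool height and the grip offset. The lead-side view was not available to check it directly.
- **Load and stillness:** the wrist carried 3.2 N, close to the expected 360 g, and the joints were still.
- **Measurement that disagreed:** two-view heights were rough for the capacitors on the foam (45 and 51 mm against 53) and for the heatsink (59 mm against 68), so I used the text's heights there. The seat-floor and ring-light heights agreed with the text to within 1 mm.

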